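Interleave and weight a pair of printed tiles

ROBOT

A 6-joint arm with a two-finger parallel gripper is mounted at the origin on the work surface. World frame = base frame: x ahead of the robot, y to its left, z up, the work surface at z = 0. Lengths are in m, angles in rad, forces in N, time in s.
With the tool pointing down it reaches from about 0.3 to 0.775 m from the base axis. Payload 14.6 kg.
Tool frame: the origin (TCP) lies at the very end of the fingers, on their centre line; the grasp point (between the pads) lies 19 mm behind it; z points along the fingers, y is the line along which they close (so a half turn about z gives the same grasp; the last joint's range is limited). The gripper opens to 85 mm and grips with 20 to 120 N. Pads are 22 mm wide; open, the fingers measure 114 mm over their backs; the gripper's body (76 mm by 85 mm) begins 54 mm behind the grasp point. The pads swing forward as they close: fully open they stand 13 mm farther back than shut.
Start: joints at [-1.319, 0.3, 1.521, -0, 1.321, -0.067], TCP at [0.172, -0.522, 0.231] pointing down, gripper open.
Joint ranges: [-3.03, 3.03], [-0.79, 2.21], [0.23, 2.52], [-1.04, 4.18], [0, 3.07], [-2.55, 2.55]. Speed limits (rad/s): [2.22, 2.22, 2.57, 3.14, 3.14, 3.14].

INTERFACE

Orientations are given as [roll, pitch, yaw] about the fixed x, y, z axes, in that order (R = Rz(yaw) Ry(pitch) Rx(roll)).
In Python, from workcell import ctrl, optics gives the robot as it stands. The module is installed in compiled form; this text tells all that it offers.
- The arm moves only by the tool servo_tool, never from a script. Its argument "increments" is a list of rows, each an object of numbers: "dx", "dy", "dz": the shift along the tool's x, y, z in mm; "spin": the turn about the tool's z in rad; "grip": the finger opening in mm, from 0 to 85.4. In form: [{"dx": .., "dy": .., "dz": .., "spin": .., "grip": ..}, ...]. A call has 1 to 20 rows; each row is the pose to reach, as a shift and turn from the pose commanded when the call began, along the tool's axes at that moment; what a row does not reach only later rows make up. A row lasts 1/8 s, in which the tool goes at most 62.5 mm and 10.7 degrees, less where a joint would pass 70% of its speed; a pose out of reach is approached as far as the arm can. A call with a gripper value outside its range is refused whole. The fingers move at their own pace and stop on an object; the grip force is fixed at half the most. Time passes only in rows, so rows that repeat a pose let the fingers close. It gives the time, the measured TCP pose, the force, the opening and the grip force at its end, in the units of the state.
- ctrl.sense(): the state, without advancing time (a new reading comes with each control period).
- optics.capture(name): name is "scene" or "side" or "wrist"; returns a dict with "color" (480x640x3 uint8, red, green, blue), "fx", "fy", "cx", "cy" (pixels), "k1" (the pictures are not rectified: a ray, as slopes to the right and down, at radius r is drawn at 1 + k1 r^2 times it, then the intrinsics apply), "extrinsics" (4x4, takes a point from camera to world coordinates). Camera axes: x right, y up, looking along -z (the intrinsics and any distortion apply to the point x, -y, -z); pixel columns grow to the right and rows downward; lengths in m; the calibration is good to about 2 mm. A picture is of the moment at which its call begins. There is no depth.
- ctrl.sign_off(): hands the job in; it is judged then, once.
The state is a dict: "time_s": time; "joint_pos": joint angles; "joint_vel": joint speeds; "joint_torque": joint torques, N m; "position": TCP position; "orientation": TCP orientation; "wrist_force": force on the tool from outside, world axes, zero at the start; "ft_torque": the same for the moment, N m; "finger_gap": opening from 0.0 (shut) to 1.0 (fully open); "finger_force": force on a finger pad.
Only numpy, scipy, OpenCV 4.12 (cv2) and the standard library are available. Lean on these libraries where they do the work, as an engineer would, in place of code of your own. Each camera call takes 0.05 s, during which the arm holds its last target. There are 200 camera calls.

TASK

The printed tile lying on the low wooden block is the bottom of a stack. Lay the greyboard separator squarely and flat over it, then stack the other printed tile on the separator, printed face up and squarely over the first, and then set the steel weight flat, upright, centred and lined up lengthwise on top. Never let the two tiles touch each other, do not drop tiles or weight, leave the bottom tile where it lies and do not disturb the other things on the bench.

Things in the scene. Friction and masses are not known exactly. Their poses are not given: they have to be found in the camera images.
- plinth: Fixed brown wooden block, 96 (x) x 40 (y) x 30 mm high, on the bench. Origin: centre of its underside; z up. The bottom tile lies on it and overhangs it by about 8 mm at the long sides.
- bottom_tile: White ceramic tile with a printed pattern on its upper face, 108 (x, long) x 56 (y) x 12 mm thick, about 0.17 kg, loose, lying flat on the wooden block, not fastened. Origin: centre of its underside; z points out of the printed face.
- separator: Plain grey rigid greyboard sheet, 116 (x, long) x 64 (y) x 6 mm thick, about 45 g, loose. It starts lying on one of the two sloping stands, its lower short edge against the stand's lip. Origin: centre of its lower face; z points out of the upper face, x up the slope. It is 4 mm larger than a tile all round.
- top_tile: The second tile, just like the bottom one: 108 (x, long) x 56 (y) x 12 mm thick, about 0.17 kg, loose. It starts printed face up on the other sloping stand, its lower short edge against the lip. Origin: centre of its unprinted underside; z points out of the printed face, x up the slope. On the separator, which is 4 mm wider on either side, fingers must hold its edges without reaching below its underside.
- stand0: Fixed plywood stand with a sloping face, raised 35 degrees from level and rising along the stand's +x. The face is 124 mm long and 36 mm wide, so that sheets lying on it overhang at both long sides; its middle is 68 mm above the bench, right above the origin; the lip at its lower end stands 9 mm off the face. Foot 100 x 50 x 10 mm, highest point about 104 mm. Origin: centre of the foot's underside; z up. Which sheet it carries can be told from the sheets' poses.
- stand1: A second stand, the same as stand0.
- weight: Steel weight: slab 90 (x, long) x 50 (y) x 18 mm with a dark wooden grip bar on top, 64 (x) x 22 (y, thickness) mm, from 18 to 50 mm above the underside; about 0.6 kg, loose, standing on the bench at any yaw up to 70 degrees either way. Origin: centre of its underside; z up.
- paint_tin: Bystander, to be left alone: closed tin, 72 mm diameter, 80 mm high. Origin: centre of its underside.
- bowl: Bystander, to be left alone: small grey bowl, 90 mm diameter, 45 mm high. Origin: centre of its underside.
- tape_roll: Bystander, to be left alone: cardboard roll ring lying flat, 96 mm diameter, 24 mm high. Origin: centre of its underside.
- ink_bottle: Bystander, to be left alone: closed upright bottle, 52 mm diameter, 170 mm high, easily knocked over; it stands between the work places, so carry things above or round it. Origin: centre of its underside.
There are look-alikes about, which are no part of the job. What is shaped like the weight but blue or purple is not meant. Leave any orange look-alike of the top_tile alone.

How it is judged:
On the way, in this order (a step that is already met when the one before it is completed fails the run):
1. the separator lies flat and squarely on the bottom tile, let go (horizontal distance between separator and bottom_tile below 0.009 m and z of separator in the frame of bottom_tile between 0.009 and 0.015 m and angle between separator's own z axis and vertical below 0.08 rad and angle between the x axis of separator and the x axis of bottom_tile, either way round below 0.12 rad and contact force between separator and the fingers below 0.2 N), for 0.2 s.
2. the second tile lies squarely on the separator, let go (all of step 1 and horizontal distance between top_tile and bottom_tile below 0.009 m and z of top_tile in the frame of bottom_tile between 0.015 and 0.021 m and angle between top_tile's own z axis and vertical below 0.08 rad and angle between the x axis of top_tile and the x axis of bottom_tile, either way round below 0.12 rad and contact force between top_tile and the fingers below 0.2 N), for 0.2 s.
At the end, for the whole second after the job is handed in: On the bottom tile (within 15 mm of its start) lie flat, at rest and let go: separator, then second tile face up (each within 9 mm and 0.12 rad of the bottom tile), then the weight (13 mm, 0.17 rad, either way round). Flat: within 0.08 rad; heights within 3 mm (all of step 2 and horizontal distance between weight and bottom_tile below 0.013 m and z of weight in the frame of bottom_tile between 0.027 and 0.033 m and angle between weight's own z axis and vertical below 0.08 rad and angle between the x axis of weight and the x axis of bottom_tile, either way round below 0.17 rad and contact force between weight and the fingers below 0.2 N and distance of bottom_tile from where it was at the start of the episode below 0.015 m and linear speed of each of separator, top_tile, weight below 0.02 m/s); the robot touches nothing.
It fails at once if the two tiles touched each other (contact force between bottom_tile and top_tile above 0.5 N).
It fails at once if the second tile was dropped (moving faster than 0.45 m/s out of the fingers, a fall of about 10 mm) (contact force between the fingers and top_tile below 0.05 N and linear speed of top_tile above 0.45 m/s).
It fails at once if the weight was dropped (moving faster than 0.45 m/s out of the fingers) (contact force between the fingers and weight below 0.05 N and linear speed of weight above 0.45 m/s).
It fails at once if a bystander (tin, bowl, tape roll or bottle) moved more than 25 mm (distance of any of paint_tin, bowl, tape_roll, ink_bottle from where it was at the start of the episode above 0.025 m).
It also fails if it takes over 72 s, if anything falls off the work surface, if the arm or the gripper's body presses on something with over 40 N, if the wrist force passes 120 N, or if a joint passes its speed limit or range.

## Working session

There is one attempt and no reset: what is moved stays moved. The work goes in short steps, Python scripts to look and compute and a tool call to move; the robot and the scene stay as the last step left them, time stands still between calls to the robot, and variables do not carry over. Pictures are saved under pics/ and viewed, at most 10 in all, crops included, and the job is handed in when it is done.

Besides the shell and the picture viewer there is one more tool, called after "Call:" as name(argument=value, ...) on one line, values as JSON. servo_tool: Moves the arm, as the interface text tells. Its arguments: {"type":"object","properties":{"increments":{"type":"array"}},"required":["increments"]}

```bash
mkdir -p pics; cat > h.py <<'E'
import numpy as np, cv2, pickle
from workcell import ctrl, optics
def snap(n,f):
    c=optics.capture(n); cv2.imwrite(f'pics/{f}.png',c['color'][:,:,::-1]); pickle.dump(c,open(f'pics/{f}.pkl','wb')); return c
def load(f): return pickle.load(open(f'pics/{f}.pkl','rb'))
def ray(c,uv):
    uv=np.atleast_2d(np.array(uv,float))
    d=np.stack([(uv[:,0]-c['cx'])/c['fx'],(uv[:,1]-c['cy'])/c['fy']],1); s=d.copy()
    for _ in range(20): s=d/(1+c['k1']*(s**2).sum(1,keepdims=True))
    E=np.array(c['extrinsics']); v=np.stack([s[:,0],-s[:,1],-np.ones(len(s))],1)@E[:3,:3].T
    return E[:3,3],v
def onz(c,uv,z):
    o,v=ray(c,uv); return o+v*((z-o[2])/v[:,2])[:,None]
def proj(c,P):
    E=np.array(c['extrinsics']); p=(np.atleast_2d(P)-E[:3,3])@E[:3,:3]
    s=np.stack([p[:,0],-p[:,1]],1)/-p[:,2:]; s=s*(1+c['k1']*(s**2).sum(1,keepdims=True))
    return s*[c['fx'],c['fy']]+[c['cx'],c['cy']]
def tri(c1,u1,c2,u2):
    A=0;b=0
    for c,u in((c1,u1),(c2,u2)):
        o,v=ray(c,u);v=v[0]/np.linalg.norm(v[0]);M=np.eye(3)-np.outer(v,v);A=A+M;b=b+M@o
    return np.linalg.solve(A,b)
E
python3 - <<'E'
from h import *
for n in('scene','side','wrist'):
    c=snap(n,n+'0'); print(n,c['fx'],c['k1'],np.round(c['extrinsics'],3).tolist())
print(ctrl.sense())
a,b=[cv2.imread(f'pics/{n}0.png') for n in('scene','side')]
E
```

```text
scene 505.13278405484914 -0.11612830648915833 [[0.323, -0.731, 0.6, 1.215], [0.946, 0.262, -0.191, -0.206], [-0.018, 0.63, 0.777, 0.869], [0.0, 0.0, 0.0, 1.0]]
side 553.9648394408189 -0.024465026924569477 [[-0.901, 0.26, -0.348, 0.102], [-0.434, -0.523, 0.733, 1.048], [0.009, 0.812, 0.584, 0.911], [0.0, 0.0, 0.0, 1.0]]
wrist 415.7974057252297 0.01516561519150022 [[0.313, 0.914, 0.256, 0.237], [-0.95, 0.302, 0.084, -0.501], [-0.0, -0.27, 0.963, 0.373], [0.0, 0.0, 0.0, 1.0]]
{'time_s': 0.15, 'joint_pos': array([-1.31860582e+00,  3.00341502e-01,  1.52145879e+00,  3.64732963e-05,
        1.32069051e+00, -6.65855980e-02]), 'joint_vel': array([-0.0013587 , -0.00373754, -0.00407685, -0.00038372,  0.00115161,
        0.00072005]), 'joint_torque': array([ 1.95966997e-03, -5.43663704e+01, -3.61882281e+01,  1.98117039e-05,
        3.25040230e-03, -2.11349018e-06]), 'position': array([ 0.17233962, -0.52210861,  0.23084414]), 'orientation': array([-3.14069884e+00, -9.50118741e-05,  3.18767019e-01]), 'wrist_force': array([-0.14977067, -0.53353272,  0.11334002]), 'ft_torque': array([0.00934904, 0.02786439, 0.0399666 ]), 'finger_force': 0.0, 'finger_gap': 1.0039015867500753}
```

View pics/scene0.png

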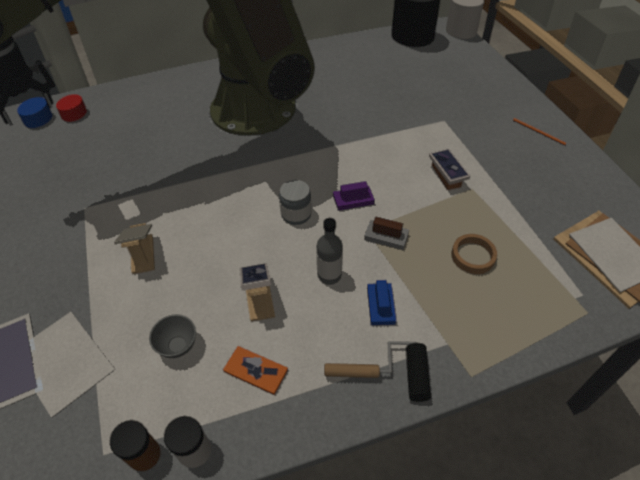

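View pics/side0.png

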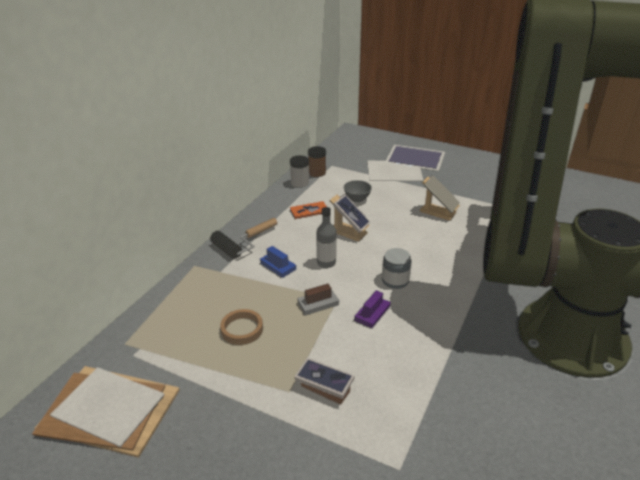

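The scene shows the following:
- Separator, plain grey, on the stand at (135,240).
- Top tile, dark print on white, on the stand at (258,280).
- Bottom tile on the block at (449,165).
- Weight candidates at (388,232) brown grip on grey steel, (380,302) blue and (353,195) purple. The brown and grey one fits, because blue and purple are excluded.
- The orange tile at (255,370) is the look-alike to leave alone.

I'll confirm these in one enlarged crop.

```bash
python3 - <<'E'
from h import *
a,b=[cv2.imread(f'pics/{n}0.png') for n in('scene','side')]
cs=[(a,110,215),(a,230,258),(a,425,145),(a,363,207),(b,417,165),(b,327,185),(b,295,350),(b,290,275)]
T=[cv2.convertScaleAbs(cv2.resize(i[y:y+60,x:x+50] if i is a else i[y:y+60,x:x+60][:, :60],(200,240) if i is a else (200,200),interpolation=cv2.INTER_CUBIC),alpha=1.7) for i,x,y in cs]
cv2.imwrite('pics/m.png',np.vstack([np.hstack(T[:4]),np.hstack(T[4:])]))
E
```

```text
(no output)
```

View pics/m.png

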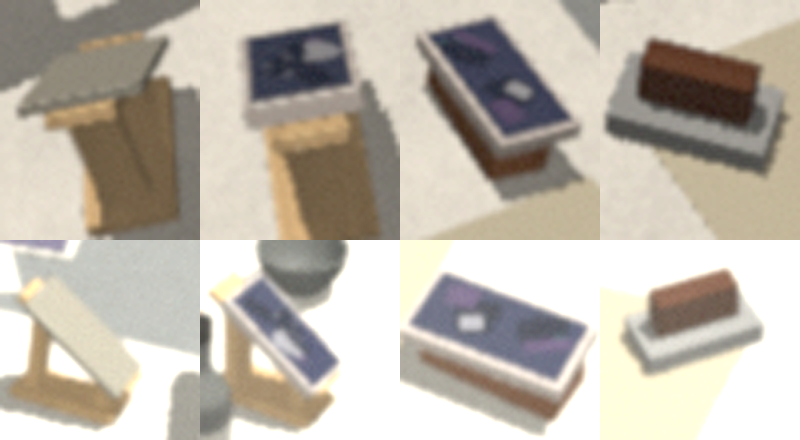

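The crop confirms the brown and grey weight, the plain separator, and the two printed white tiles. Next I'll triangulate the corners.

```bash
python3 - <<'E'
from h import *
a,b=load('scene0'),load('side0')
S=lambda o,l:[(o[0]-.5+x/4,o[1]-.5+y/4) for x,y in l]
D=lambda o,l:[(o[0]-.5+x*.3,o[1]-.5+y*.3) for x,y in l]
def rep(n,s,d):
    P=np.array([tri(a,p,b,q) for p,q in zip(s,d)]);print(n,np.round(P,3).tolist(),'c',P.mean(0).round(4))
    u=(P[0]+P[1]-P[2]-P[3]);print('yaw',np.arctan2(u[1],u[0]),'slope',np.arctan2(u[2],np.hypot(*u[:2])),'len',np.linalg.norm(u)/2)
# order: high -y, high +y, low +y, low -y
rep('sep',S((110,215),[(22,107),(135,86),(167,40),(60,50)]),D((417,165),[(48,37),(22,57),(110,155),(137,132)]))
rep('top',S((230,258),[(45,104),(156,88),(146,22),(45,38)]),D((327,185),[(62,30),(27,50),(110,150),(140,118)]))
rep('bot',S((425,145),[(105,138),(178,125),(92,20),(18,38)]),D((295,350),[(45,35),(10,85),(178,145),(195,95)]))
print(onz(a,S((425,145),[(105,138),(178,125),(92,20),(18,38)]),.042).mean(0))
w=S((363,207),[(45,42),(160,65),(155,92),(40,69)]);P=onz(a,w,.05);print('w',P.round(3).tolist(),P.mean(0))
u=P[1]+P[2]-P[0]-P[3];print(np.arctan2(u[1],u[0]))
for n,m in(('bottle',(330,228)),('tin',(295,190)),('bowl',(173,333))):print(n,onz(a,[m],{'bottle':.17,'tin':.08,'bowl':.045}[n]))
E
```

```text
sep [[0.479, -0.395, 0.105], [0.487, -0.339, 0.109], [0.395, -0.328, 0.04], [0.383, -0.386, 0.038]] c [ 0.436  -0.362   0.0731]
yaw -0.10334543176904701 slope 0.6197108894766447 len 0.11642551514123575
top [[0.664, -0.179, 0.107], [0.674, -0.129, 0.111], [0.589, -0.115, 0.046], [0.584, -0.166, 0.049]] c [ 0.6276 -0.1472  0.0782]
yaw -0.15722660291600105 slope 0.6289316961311674 len 0.10392830541389922
bot [[0.493, 0.364, 0.043], [0.495, 0.41, 0.042], [0.387, 0.407, 0.04], [0.39, 0.36, 0.037]] c [0.4411 0.3852 0.0405]
yaw 0.02650514655078009 slope 0.0355092764402771 len 0.10494184717022112
[0.44411882 0.38499834 0.042     ]
w [[0.549, 0.14, 0.05], [0.585, 0.192, 0.05], [0.602, 0.182, 0.05], [0.566, 0.13, 0.05]] [0.57572354 0.16098241 0.05      ]
0.9616555279689825
bottle [[0.64461439 0.00337258 0.17      ]]
tin [[ 0.44021562 -0.00453182  0.08      ]]
bowl [[ 0.68767183 -0.32394267  0.045     ]]
```

```bash
cat >> h.py <<'E'
def go(x,y,z,yaw):
    s=ctrl.sense();p=s['position'];R=cv2.Rodrigues(np.zeros(3))[0]
    from scipy.spatial.transform import Rotation as Q
    R=Q.from_euler('xyz',s['orientation']).as_matrix();y0=s['orientation'][2]
    d=R.T@(np.array([x,y,z])-p)*1000; sp=-(yaw-y0); sp=(sp+np.pi)%(2*np.pi)-np.pi
    print('t',round(s['time_s'],2),'dx %.1f dy %.1f dz %.1f spin %.3f'%(*d,sp))
E
python3 - <<'E'
from h import *
go(.436,-.362,.23,-.103)
E
```

```text
t 0.15 dx 300.6 dy -69.4 dz 0.9 spin 0.422
```

Call:
servo_tool(increments=[{"dx":300.6,"dy":-69.4,"dz":0.9,"spin":0.422},{"dx":300.6,"dy":-69.4,"dz":0.9,"spin":0.422},{"dx":300.6,"dy":-69.4,"dz":0.9,"spin":0.422},{"dx":300.6,"dy":-69.4,"dz":0.9,"spin":0.422},{"dx":300.6,"dy":-69.4,"dz":0.9,"spin":0.422},{"dx":300.6,"dy":-69.4,"dz":0.9,"spin":0.422},{"dx":300.6,"dy":-69.4,"dz":0.9,"spin":0.422},{"dx":300.6,"dy":-69.4,"dz":0.9,"spin":0.422}])

```text
validation failed for argument at $.in...
```

```bash
python3 - <<'E'
from h import *
c=snap('wrist','w1'); s=ctrl.sense(); print(s['time_s'],s['position'],s['orientation'])
cv2.imwrite('pics/w1b.png',cv2.convertScaleAbs(cv2.imread('pics/w1.png'),alpha=1.6))
E
```

```text
0.2 [ 0.17233429 -0.52215866  0.23095805] [-3.14092454e+00 -3.34855075e-05  3.18796939e-01]
```

View pics/w1b.png

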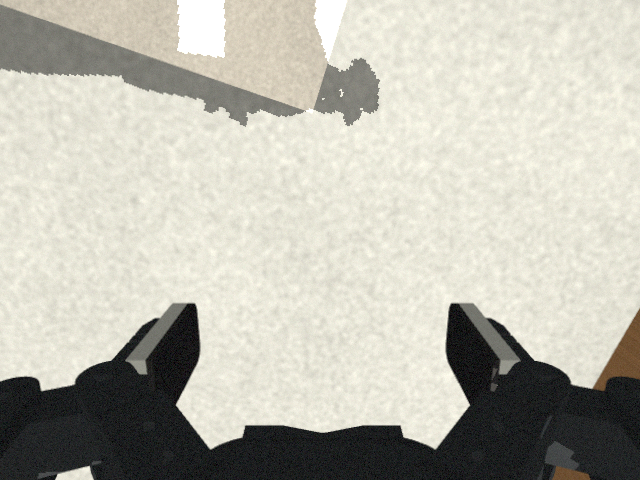

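The move was refused, so this picture is still the start view: fingers at about (165,340) and (480,340), no work object in sight. I'll give every field.

Call:
servo_tool(increments=[{"dx":300.6,"dy":-69.4,"dz":0.9,"spin":0.422,"grip":85},{"dx":300.6,"dy":-69.4,"dz":0.9,"spin":0.422,"grip":85},{"dx":300.6,"dy":-69.4,"dz":0.9,"spin":0.422,"grip":85},{"dx":300.6,"dy":-69.4,"dz":0.9,"spin":0.422,"grip":85},{"dx":300.6,"dy":-69.4,"dz":0.9,"spin":0.422,"grip":85},{"dx":300.6,"dy":-69.4,"dz":0.9,"spin":0.422,"grip":85},{"dx":300.6,"dy":-69.4,"dz":0.9,"spin":0.422,"grip":85},{"dx":300.6,"dy":-69.4,"dz":0.9,"spin":0.422,"grip":85}])

```text
time_s: 1.2
position: [0.4351, -0.363, 0.2304]
orientation: [3.142, 0.0, -0.105]
wrist_force: [1.0, -0.3, 1.1]
finger_gap: 0.996
finger_force: 0.0
```

```bash
python3 - <<'E'
from h import *
c=snap('wrist','w2'); s=ctrl.sense(); print(s['time_s'],s['position'],s['orientation'])
cv2.imwrite('pics/w2b.png',cv2.convertScaleAbs(cv2.imread('pics/w2.png'),alpha=1.6))
E
```

```text
1.25 [ 0.43506086 -0.36305088  0.23040524] [ 3.14155692e+00  1.04059755e-04 -1.04944517e-01]
```

View pics/w2b.png

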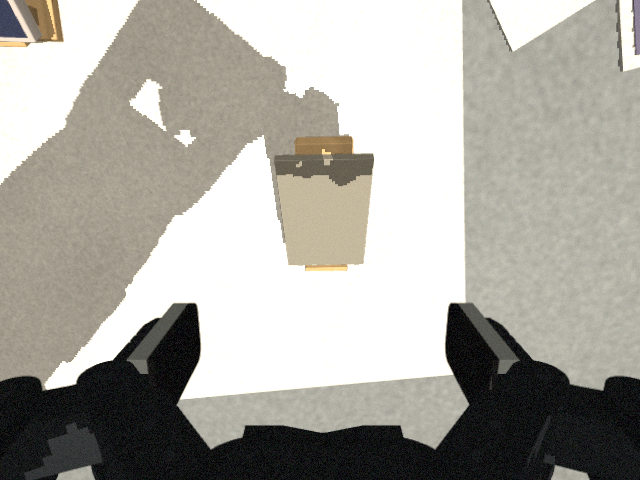

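The wrist view shows the separator face with high corners (275,156) and (374,154), and low corners (365,264) and (290,265).

```bash
python3 - <<'E'
from h import *
c=load('w2')
H=onz(c,[(275,156),(374,154)],.104);L=onz(c,[(290,265),(365,264)],.0375)
print(H.round(4),L.round(4),(H.mean(0)+L.mean(0))/2); u=H.mean(0)-L.mean(0); print(np.arctan2(u[1],u[0]),np.hypot(*u[:2]),.116*np.cos(.611))
for P in(H,L): w=P[1]-P[0];print(np.linalg.norm(w),np.arctan2(w[0],-w[1]))
m=(H.mean(0)+L.mean(0))/2; go(m[0]+.0017,m[1],.055,np.arctan2(u[1],u[0]))
E
```

```text
[[ 0.4837 -0.3384  0.104 ]
 [ 0.4784 -0.4011  0.104 ]] [[ 0.3869 -0.3307  0.0375]
 [ 0.3811 -0.3944  0.0375]] [ 0.43253916 -0.36612525  0.07075   ]
-0.07381576269666716 0.09725412426043742 0.09501266991619833
0.06294800385563643 -0.08507296097440446
0.06399220512626609 -0.0908198556785061
t 1.25 dx -0.5 dy 3.1 dz 175.4 spin -0.031
```

Call:
servo_tool(increments=[{"dx":-0.8,"dy":3.1,"dz":80,"spin":-0.02,"grip":85},{"dx":-0.8,"dy":3.1,"dz":140,"spin":-0.02,"grip":85},{"dx":-0.8,"dy":3.1,"dz":177,"spin":-0.02,"grip":85},{"dx":-0.8,"dy":3.1,"dz":177,"spin":-0.02,"grip":85},{"dx":-0.8,"dy":3.1,"dz":177,"spin":-0.02,"grip":85},{"dx":-0.8,"dy":3.1,"dz":177,"spin":-0.02,"grip":50},{"dx":-0.8,"dy":3.1,"dz":177,"spin":-0.02,"grip":50},{"dx":-0.8,"dy":3.1,"dz":177,"spin":-0.02,"grip":50},{"dx":-0.8,"dy":3.1,"dz":177,"spin":-0.02,"grip":50},{"dx":-0.8,"dy":3.1,"dz":177,"spin":-0.02,"grip":50},{"dx":-0.8,"dy":3.1,"dz":177,"spin":-0.02,"grip":50}])

```text
time_s: 2.62
position: [0.4357, -0.366, 0.0561]
orientation: [3.139, -0.003, -0.083]
wrist_force: [-4.3, 2.0, 13.1]
finger_gap: 0.732
finger_force: 63.6
```

Call:
servo_tool(increments=[{"dx":0,"dy":0,"dz":-20,"spin":0,"grip":50},{"dx":0,"dy":0,"dz":-60,"spin":0,"grip":50},{"dx":0,"dy":0,"dz":-100,"spin":0,"grip":50},{"dx":0,"dy":0,"dz":-117,"spin":0,"grip":50},{"dx":0,"dy":0,"dz":-117,"spin":0,"grip":50},{"dx":0,"dy":0,"dz":-117,"spin":0,"grip":50}])

```text
time_s: 3.38
position: [0.4345, -0.3648, 0.1689]
orientation: [-3.14, 0.002, -0.083]
wrist_force: [-1.1, 0.2, -0.7]
finger_gap: 0.729
finger_force: 65.4
```

```bash
python3 - <<'E'
from h import *
c=snap('wrist','w3');d=snap('side','s3')
go(.415,-.19,.08,-.0);print(ctrl.sense()['wrist_force'])
i=np.hstack([cv2.convertScaleAbs(cv2.resize(cv2.imread('pics/w3.png')[100:400],(400,300)),alpha=1.6),cv2.resize(cv2.imread('pics/s3.png')[100:250,370:570],(400,300))])
cv2.imwrite('pics/m3.png',i)
E
```

```text
t 3.48 dx -33.9 dy -172.5 dz 89.2 spin -0.083
[ 0.56277381  0.30326011 -1.3133143 ]
```

View pics/m3.png

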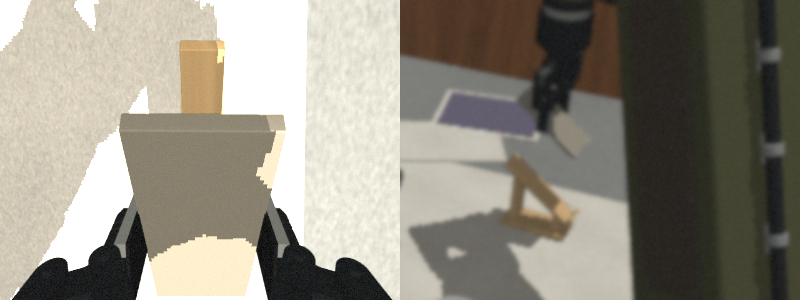

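The separator is held, tilted, between the pads (left half: face at (200,190); right half: it hangs clear of the stand). I'll take it to open bench and press it flat there.

Call:
servo_tool(increments=[{"dx":-33.9,"dy":-60,"dz":0,"spin":-0.083,"grip":50},{"dx":-33.9,"dy":-110,"dz":20,"spin":-0.083,"grip":50},{"dx":-33.9,"dy":-172.5,"dz":60,"spin":-0.083,"grip":50},{"dx":-33.9,"dy":-172.5,"dz":110,"spin":-0.083,"grip":50},{"dx":-33.9,"dy":-172.5,"dz":130,"spin":-0.083,"grip":50},{"dx":-33.9,"dy":-172.5,"dz":136,"spin":-0.083,"grip":50},{"dx":-32,"dy":-172.5,"dz":142,"spin":-0.083,"grip":50}])

```text
time_s: 4.35
position: [0.4177, -0.1909, 0.0285]
orientation: [3.141, -0.0, -0.001]
wrist_force: [-0.4, 0.1, -1.1]
finger_gap: 0.73
finger_force: 65.8
```

Call:
servo_tool(increments=[{"dx":1,"dy":0,"dz":4,"spin":0,"grip":50},{"dx":3,"dy":0,"dz":8,"spin":0,"grip":50},{"dx":4,"dy":0,"dz":12,"spin":0,"grip":50},{"dx":5,"dy":0,"dz":15,"spin":0,"grip":50},{"dx":5,"dy":0,"dz":15,"spin":0,"grip":50}])

```text
time_s: 4.97
position: [0.4246, -0.1914, 0.0151]
orientation: [3.139, -0.005, -0.0]
wrist_force: [5.9, 1.4, 13.7]
finger_gap: 0.728
finger_force: 67.2
```

Call:
servo_tool(increments=[{"dx":1,"dy":0,"dz":3,"spin":0,"grip":50},{"dx":2,"dy":0,"dz":6,"spin":0,"grip":50},{"dx":3,"dy":0,"dz":9,"spin":0,"grip":50},{"dx":3,"dy":0,"dz":9,"spin":0,"grip":50}])

```text
time_s: 5.48
position: [0.4277, -0.1916, 0.0061]
orientation: [3.139, -0.005, -0.0]
wrist_force: [7.2, 0.3, 12.6]
finger_gap: 0.73
finger_force: 67.2
```

Call:
servo_tool(increments=[{"dx":0.5,"dy":0,"dz":3,"spin":0,"grip":50},{"dx":1,"dy":0,"dz":6,"spin":0,"grip":50},{"dx":1,"dy":0,"dz":7,"spin":0,"grip":50},{"dx":1,"dy":0,"dz":7,"spin":0,"grip":50}])

```text
time_s: 5.98
position: [0.4286, -0.1916, -0.001]
orientation: [3.139, -0.005, -0.0]
wrist_force: [6.8, 0.1, 11.2]
finger_gap: 0.732
finger_force: 67.2
```

```bash
python3 - <<'E'
from h import *
c=snap('wrist','w4');d=snap('scene','s4');print(ctrl.sense()['wrist_force'],ctrl.sense()['position'])
i=np.hstack([cv2.convertScaleAbs(cv2.resize(cv2.imread('pics/w4.png')[100:400],(400,300)),alpha=1.6),cv2.convertScaleAbs(cv2.resize(cv2.imread('pics/s4.png')[100:250,120:320],(400,300)),alpha=1.6)])
cv2.imwrite('pics/m4.png',i)
E
```

```text
[ 6.16312479 -0.324682   11.06149804] [ 0.42859659 -0.19158689 -0.00095651]
```

View pics/m4.png

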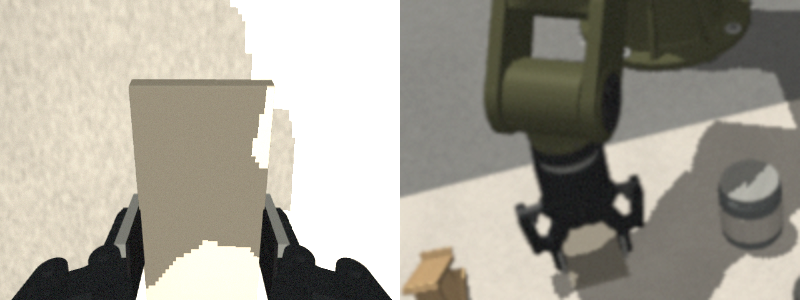

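The separator is turning level in the grip; its far edge in the left half, (130–272, 82), is still a little raised. I'll keep lowering.

Call:
servo_tool(increments=[{"dx":0,"dy":0,"dz":3,"spin":0,"grip":50},{"dx":0,"dy":0,"dz":5,"spin":0,"grip":50},{"dx":0,"dy":0,"dz":5,"spin":0,"grip":50}])

```text
time_s: 6.45
position: [0.4286, -0.1916, -0.0055]
orientation: [3.139, -0.005, -0.0]
wrist_force: [1.9, 0.5, 22.2]
finger_gap: 0.73
finger_force: 74.4
```

Call:
servo_tool(increments=[{"dx":0,"dy":0,"dz":1,"spin":0,"grip":50},{"dx":0,"dy":0,"dz":0,"spin":0,"grip":85},{"dx":0,"dy":0,"dz":0,"spin":0,"grip":85},{"dx":0,"dy":0,"dz":0,"spin":0,"grip":85},{"dx":0,"dy":0,"dz":-50,"spin":0,"grip":85},{"dx":-30,"dy":0,"dz":-110,"spin":0,"grip":85},{"dx":-45,"dy":0,"dz":-160,"spin":0,"grip":85},{"dx":-45,"dy":0,"dz":-160,"spin":0,"grip":85}])

```text
time_s: 7.45
position: [0.3821, -0.1914, 0.1559]
orientation: [3.138, -0.006, -0.001]
wrist_force: [-0.2, -0.6, -0.6]
finger_gap: 0.994
finger_force: 0.0
```

```bash
cat >> h.py <<'E'
def quad(c,mask,roi,z):
    x,y,X,Y=roi; m=np.zeros_like(mask); m[y:Y,x:X]=mask[y:Y,x:X]
    m=cv2.morphologyEx(m,cv2.MORPH_CLOSE,np.ones((9,9)))
    k=max(cv2.findContours(m,cv2.RETR_EXTERNAL,cv2.CHAIN_APPROX_NONE)[0],key=cv2.contourArea)
    P=onz(c,k[:,0],z)[:,:2]*1000
    (cx,cy),(w,h),a=cv2.minAreaRect(P.astype(np.float32)); 
    if w<h: w,h,a=h,w,a+90
    a=(a+90)%180-90
    print('centre %.1f %.1f size %.1f %.1f yaw %.3f'%(cx,cy,w,h,np.radians(a)), 'px',cv2.boundingRect(k)); return cx/1e3,cy/1e3,np.radians(a)
E
python3 - <<'E'
from h import *
c=snap('wrist','w5');print(ctrl.sense()['position'])
i=c['color'];h=cv2.cvtColor(i,cv2.COLOR_RGB2HSV)
cv2.imwrite('pics/w5b.png',cv2.convertScaleAbs(i[:,:,::-1],alpha=1.6))
for u in((320,200),(320,260),(250,260),(320,100)):print(u,i[u[1],u[0]],h[u[1],u[0]])
E
```

```text
[ 0.38168821 -0.19096391  0.1537573 ]
(320, 200) [150 143 122] [ 23  48 150]
(320, 260) [184 178 161] [ 22  32 184]
(250, 260) [189 183 164] [ 23  34 189]
(320, 100) [144 137 118] [ 22  46 144]
```

View pics/w5b.png

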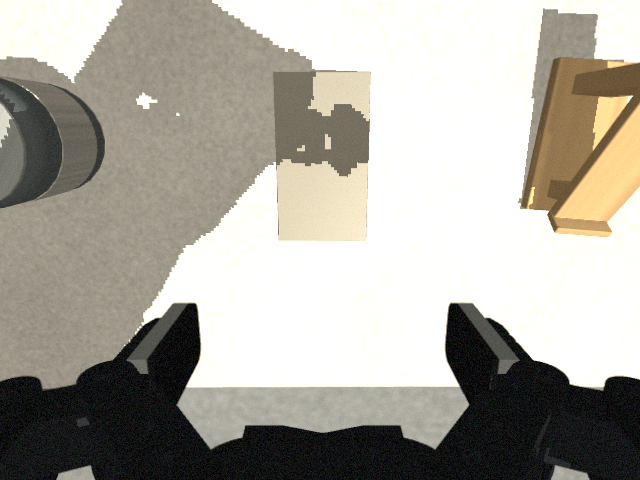

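The separator lies flat, with corners (274,72), (371,71), (366,240) and (279,240).

```bash
python3 - <<'E'
from h import *
c=load('w5');P=onz(c,[(274,72),(371,71),(366,240),(279,240)],.006);m=P.mean(0);u=P[0]+P[1]-P[2]-P[3];yw=np.arctan2(u[1],u[0])
print(P.round(4),m,yw,np.linalg.norm(u)/2);go(m[0],m[1],0.004-.007,yw)
E
```

```text
[[ 0.481  -0.1608  0.006 ]
 [ 0.4815 -0.2245  0.006 ]
 [ 0.3662 -0.2243  0.006 ]
 [ 0.3663 -0.1607  0.006 ]] [ 0.42376608 -0.19256913  0.006     ] -0.0009219322036532623 0.11498383517165227
t 7.5 dx 41.6 dy 1.3 dz 156.9 spin 0.000
```

Call:
servo_tool(increments=[{"dx":41.6,"dy":1.3,"dz":60,"spin":0,"grip":85},{"dx":41.6,"dy":1.3,"dz":110,"spin":0,"grip":85},{"dx":41.6,"dy":1.3,"dz":150,"spin":0,"grip":85},{"dx":41.6,"dy":1.3,"dz":158,"spin":0,"grip":85},{"dx":41.6,"dy":1.3,"dz":158,"spin":0,"grip":85},{"dx":41.6,"dy":1.3,"dz":158,"spin":0,"grip":55},{"dx":41.6,"dy":1.3,"dz":158,"spin":0,"grip":55},{"dx":41.6,"dy":1.3,"dz":158,"spin":0,"grip":55},{"dx":41.6,"dy":1.3,"dz":158,"spin":0,"grip":55},{"dx":41.6,"dy":1.3,"dz":158,"spin":0,"grip":55}])

```text
time_s: 8.75
position: [0.4238, -0.1923, -0.0036]
orientation: [3.14, -0.002, -0.0]
wrist_force: [-5.2, 2.7, 15.6]
finger_gap: 0.722
finger_force: 61.2
```

Call:
servo_tool(increments=[{"dx":0,"dy":0,"dz":-20,"spin":0,"grip":55},{"dx":0,"dy":0,"dz":-70,"spin":0,"grip":55},{"dx":0,"dy":0,"dz":-120,"spin":0,"grip":55},{"dx":-124,"dy":-577,"dz":-204,"spin":0,"grip":55},{"dx":-124,"dy":-577,"dz":-204,"spin":0,"grip":55},{"dx":-124,"dy":-577,"dz":-204,"spin":0,"grip":55},{"dx":-124,"dy":-577,"dz":-204,"spin":0,"grip":55},{"dx":-124,"dy":-577,"dz":-204,"spin":0,"grip":55},{"dx":-124,"dy":-577,"dz":-204,"spin":0,"grip":55},{"dx":-124,"dy":-577,"dz":-204,"spin":0,"grip":55},{"dx":-124,"dy":-577,"dz":-204,"spin":0,"grip":55},{"dx":-124,"dy":-577,"dz":-204,"spin":0,"grip":55},{"dx":-124,"dy":-577,"dz":-204,"spin":0,"grip":55},{"dx":-124,"dy":-577,"dz":-204,"spin":0,"grip":55},{"dx":-124,"dy":-577,"dz":-204,"spin":0,"grip":55},{"dx":-124,"dy":-577,"dz":-204,"spin":0,"grip":55}])

```text
time_s: 10.75
position: [0.2995, 0.3843, 0.1987]
orientation: [-3.141, -0.0, -0.001]
wrist_force: [-0.1, 0.7, -0.4]
finger_gap: 0.715
finger_force: 65.5
```

```bash
python3 - <<'E'
from h import *
c=snap('wrist','w6');s=ctrl.sense();print(s['time_s'],s['position'],s['joint_pos'])
cv2.imwrite('pics/w6b.png',cv2.convertScaleAbs(c['color'][:,:,::-1],alpha=1.6))
E
```

```text
10.8 [0.29948809 0.38440521 0.19867917] [ 8.33766944e-01  1.91119856e-01  1.73541823e+00 -2.64958291e-05
  1.21461990e+00  2.40597929e+00]
```

View pics/w6b.png

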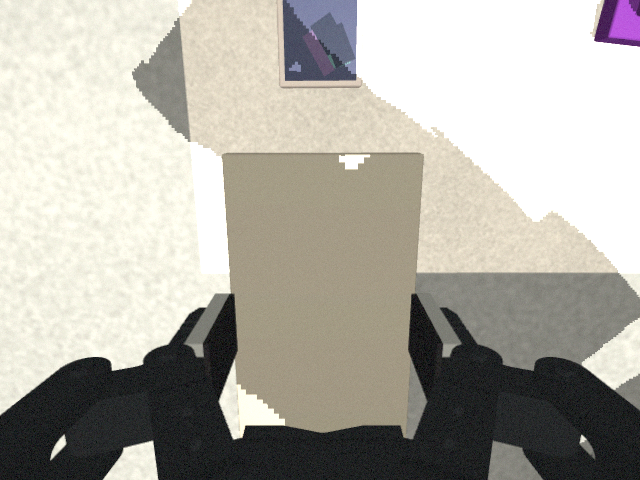

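The wrist view shows the held separator level (far edge at row 153) and the near end of the bottom tile, corners about (280,85) and (361,85).

```bash
python3 - <<'E'
from h import *
c=load('w6');i=c['color'].astype(int)
h=cv2.cvtColor(c['color'],cv2.COLOR_RGB2HSV)
# dark print extents per row
for r in(3,20,40,60,75):
    b=i[r,:,2]>i[r,:,0]+4; x=np.flatnonzero(b[250:400])+250; print(r,x.min(),x.max(),end='; ')
b=(i[:100,:,2]>i[:100,:,0]+4); print([np.flatnonzero(b[:,x]).max() for x in (290,300,320,340,350)])
print(i[40,270:290].sum(1),i[40,350:368].sum(1),i[76:96,320].sum(1))
P=onz(c,[(280,85),(361,85),(278,0),(358,0)],.042);print(P.round(4))
P=onz(c,[(222,154),(423,154),(240,432),(404,432)],.1987+.007+.004);print('sep',P.round(4))
E
```

```text
3 283 356; 20 283 356; 40 284 356; 60 285 355; 75 285 355; [np.int64(80), np.int64(80), np.int64(79), np.int64(79), np.int64(79)]
[393 399 405 405 407 409 413 403 339 386 386 384 384 352 154 153 155 150
 150 155] [281 273 275 281 277 284 381 670 691 689 693 651 555 678 687 694 698 698] [151 149 151 158 228 384 387 388 386 371 303 254 365 393 378 383 392 392
 392 401]
[[0.39   0.4124 0.042 ]
 [0.39   0.3576 0.042 ]
 [0.4412 0.4121 0.042 ]
 [0.4411 0.3608 0.042 ]]
sep [[0.3571 0.4149 0.2097]
 [0.357  0.3525 0.2097]
 [0.2541 0.4149 0.2097]
 [0.254  0.3532 0.2097]]
```

```bash
python3 - <<'E'
from h import *
c=load('w6')
P=onz(c,[(319.5,3),(319.7,20),(320,40),(320,60),(320,75),(320,85.5)],.042);print(P.round(4)); k=np.polyfit(P[:5,0],P[:5,1],1);yw=np.arctan(k[0]);print(yw)
Q=onz(c,[(320,79.8),(280.5,85),(360.5,85)],.042);print(Q)
x=Q[1:,0].mean()+.054;y=np.polyval(k,x);print(x,y)
p=proj(c,[[x,y,.042]]);print(p)
E
```

```text
[[0.4394 0.3855 0.042 ]
 [0.4296 0.3854 0.042 ]
 [0.4178 0.3853 0.042 ]
 [0.4056 0.3853 0.042 ]
 [0.3963 0.3853 0.042 ]
 [0.3897 0.3854 0.042 ]]
0.004378852726951504
[[0.39331085 0.38534098 0.042     ]
 [0.39004656 0.41207192 0.042     ]
 [0.38996521 0.35795346 0.042     ]]
0.44400588562457005 0.38547992318509966
[[319.52551018  -5.01945906]]
```

Call:
servo_tool(increments=[{"dx":60,"dy":-1,"dz":30,"spin":-0.004,"grip":55},{"dx":110,"dy":-1,"dz":70,"spin":-0.004,"grip":55},{"dx":145,"dy":-1,"dz":110,"spin":-0.004,"grip":55},{"dx":145,"dy":-1,"dz":140,"spin":-0.004,"grip":55},{"dx":145,"dy":-1,"dz":150,"spin":-0.004,"grip":55},{"dx":145,"dy":-1,"dz":156,"spin":-0.004,"grip":55},{"dx":145,"dy":-1,"dz":158,"spin":-0.004,"grip":55},{"dx":145,"dy":-1,"dz":158,"spin":-0.004,"grip":55}])

```text
time_s: 11.8
position: [0.4443, 0.3865, 0.0414]
orientation: [-3.141, -0.001, 0.004]
wrist_force: [1.1, -0.6, -0.6]
finger_gap: 0.718
finger_force: 65.5
```

Call:
servo_tool(increments=[{"dx":-0.3,"dy":1,"dz":2,"spin":0,"grip":55},{"dx":-0.3,"dy":1,"dz":3,"spin":0,"grip":55},{"dx":-0.3,"dy":1,"dz":3,"spin":0,"grip":55}])

```text
time_s: 12.18
position: [0.444, 0.3852, 0.0386]
orientation: [-3.141, -0.001, 0.004]
wrist_force: [-4.2, -3.5, 11.0]
finger_gap: 0.719
finger_force: 66.9
```

Call:
servo_tool(increments=[{"dx":0,"dy":0,"dz":-0.5,"spin":0,"grip":55},{"dx":0,"dy":0,"dz":-0.5,"spin":0,"grip":85},{"dx":0,"dy":0,"dz":-0.5,"spin":0,"grip":85},{"dx":0,"dy":0,"dz":-0.5,"spin":0,"grip":85},{"dx":0,"dy":0,"dz":-0.5,"spin":0,"grip":85},{"dx":0,"dy":0,"dz":-50,"spin":0,"grip":85},{"dx":-30,"dy":0,"dz":-100,"spin":0,"grip":85},{"dx":-60,"dy":0,"dz":-150,"spin":0,"grip":85},{"dx":-60,"dy":0,"dz":-150,"spin":0,"grip":85},{"dx":-60,"dy":0,"dz":-150,"spin":0,"grip":85}])

```text
time_s: 13.42
position: [0.3838, 0.3847, 0.187]
orientation: [3.141, 0.0, 0.004]
wrist_force: [-0.2, -0.5, -0.1]
finger_gap: 0.997
finger_force: 0.0
```

```bash
python3 - <<'E'
from h import *
c=snap('wrist','w7');s=ctrl.sense();print(s['time_s'],s['position'])
print(proj(c,[[.502,.417,.048],[.502,.353,.048],[.386,.353,.048],[.386,.417,.048]]).round(0).tolist())
i=c['color'].astype(int); 
for r in(60,100,140,180,220):
  print(r,i[r,200:440:4].sum(1)//3)
print(i[0:290:4,320].sum(1)//3)
go(.627,-.147,.23,-.157)
E
```

```text
13.475 [0.38385387 0.384569   0.18633336]
[[270.0, 34.0], [374.0, 35.0], [367.0, 218.0], [275.0, 218.0]]
60 [116 115 112 116 114 113 111 113 118 114 112 116 119 111 118 115 112 111
  86  84  84  85 158  84  86  85  84  85  84  85  86 145 158 156 157 158
 162 159 159 161 160 159 159 160 214 209 206 213 206 209 212 210 216 212
 213 216 207 207 213 216]
100 [118 116 114 113 114 116 114 113 115 114 121 119 115 113 120 116 114 120
 110  84  83  83  82  84  82  83  82  80  85  85  87  85  85  82  81  83
  84  85  82  86 167 166 165 168 211 215 215 208 220 218 216 217 212 216
 215 214 203 211 217 214]
140 [112 123 117 119 118 116 115 120 118 115 111 112 111 118 118 118 124 119
 121  81  80  83  86  82  82  83  82  81  85  84  82  84  85  83  83  82
  82  86  81  84  81  85  82 117 119 118 118 118 123 213 215 216 218 217
 214 215 218 214 216 217]
180 [211 209 209 202 204 209 216 203 113 113 117 112 114 120 120 112 121 120
 120  81  84  82  80  82  82  83  85  83  82  80  81  84  82  82  82  83
  80  84  82  82  83  82  81 115 120 117 114 109 124 118 123 112 115 115
 117 114 113 114 115 114]
220 [219 206 210 213 211 215 218 212 203 216 212 202 214 214 209 218 218 114
 115 117 117 115 116 115 110 108 112 118 113 120 114 108 114 115 113 114
 113 116 114 108 114 112 111 122 113 108 111 111 115 113 111 113 115 119
 118 118 118 115 119 119]
[181 180 179 180 181 181 181 181 101 132 156 157 153 156  91  86  84  84
  85  83  84  85  84  87  84  87  85  85  86  86  83  83  85  82  83  82
  82  83  82  83  82  85  84  83  82  81  85  78  82  79  83  80  82  80
  80 114 116 110 116 114 112 111 116 111 112 115 114 114 110 113 114 108
 110]
t 13.47 dx 241.2 dy 532.5 dz -43.4 spin 0.161
```

Call:
servo_tool(increments=[{"dx":0,"dy":0,"dz":-60,"spin":0,"grip":85},{"dx":230,"dy":532.5,"dz":-60,"spin":0.161,"grip":85},{"dx":230,"dy":532.5,"dz":-60,"spin":0.161,"grip":85},{"dx":230,"dy":532.5,"dz":-60,"spin":0.161,"grip":85},{"dx":230,"dy":532.5,"dz":-60,"spin":0.161,"grip":85},{"dx":230,"dy":532.5,"dz":-60,"spin":0.161,"grip":85},{"dx":230,"dy":532.5,"dz":-60,"spin":0.161,"grip":85},{"dx":230,"dy":532.5,"dz":-60,"spin":0.161,"grip":85},{"dx":230,"dy":532.5,"dz":-60,"spin":0.161,"grip":85},{"dx":230,"dy":532.5,"dz":-60,"spin":0.161,"grip":85},{"dx":230,"dy":532.5,"dz":-60,"spin":0.161,"grip":85},{"dx":230,"dy":532.5,"dz":-60,"spin":0.161,"grip":85},{"dx":230,"dy":532.5,"dz":-60,"spin":0.161,"grip":85}])

```text
time_s: 15.1
position: [0.6156, -0.1455, 0.2469]
orientation: [-3.141, 0.001, -0.156]
wrist_force: [-0.3, -0.7, 1.2]
finger_gap: 0.997
finger_force: 0.0
```

```bash
python3 - <<'E'
from h import *
c=snap('wrist','w8');s=ctrl.sense();print(s['time_s'],s['position'],s['orientation'])
i=c['color'].astype(int); m=((i[:,:,2]>i[:,:,0]+8)&(i.sum(2)<330)).astype(np.uint8)*255
m=cv2.morphologyEx(m,cv2.MORPH_OPEN,np.ones((3,3)));m=cv2.morphologyEx(m,cv2.MORPH_CLOSE,np.ones((15,15)))
for k in cv2.findContours(m,cv2.RETR_EXTERNAL,cv2.CHAIN_APPROX_SIMPLE)[0]:
  if cv2.contourArea(k)>800: print(cv2.contourArea(k),cv2.approxPolyDP(cv2.convexHull(k),4,True)[:,0].tolist())
E
```

```text
15.15 [ 0.6156823  -0.14536385  0.24734136] [-3.14140026e+00  2.70609990e-04 -1.55790184e-01]
5359.0 [[343, 149], [354, 168], [351, 239], [297, 240], [288, 155]]
8387.0 [[0, 37], [78, 51], [78, 154], [12, 147], [0, 137]]
```

```bash
python3 - <<'E'
from h import *
c=load('w8');im=c['color'][120:270,250:400,::-1]
cv2.imwrite('pics/w8c.png',cv2.convertScaleAbs(cv2.resize(im,(600,600),interpolation=cv2.INTER_CUBIC),alpha=1.7))
E
```

```text
(no output)
```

View pics/w8c.png

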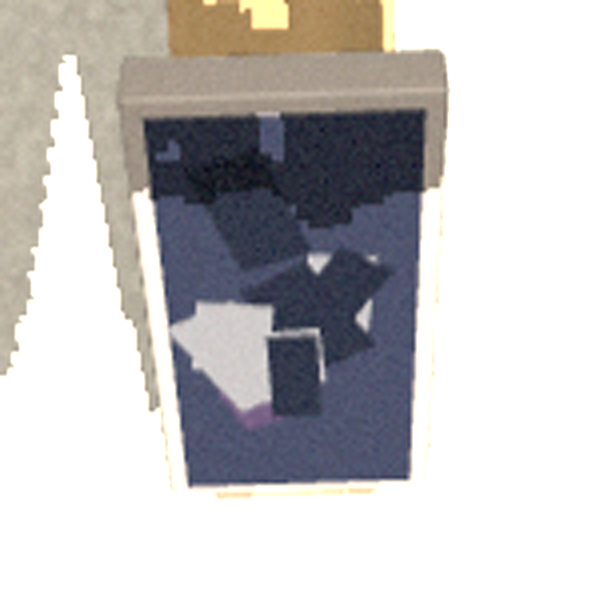

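The crop shows the top tile, print up, with print corners (143,122), (424,108), (411,480) and (188,487) in 4x crop pixels.

```bash
python3 - <<'E'
from h import *
c=load('w8')
P=np.array([(143,122),(424,108),(411,480),(188,487)])/4+[249.5,119.5]
H=onz(c,P[:2],.1022);L=onz(c,P[2:],.0443);Q=np.vstack([H,L]);print(Q.round(4));m=Q.mean(0);u=H.mean(0)-L.mean(0);yw=np.arctan2(u[1],u[0]);print(m,yw,np.linalg.norm(u))
for A in(H[1]-H[0],L[0]-L[1]):print(np.linalg.norm(A),np.arctan2(A[0],-A[1]))
go(m[0]+.0034*np.cos(yw),m[1]+.0034*np.sin(yw),.0565,yw)
E
```

```text
[[ 0.6671 -0.1287  0.1022]
 [ 0.662  -0.176   0.1022]
 [ 0.5804 -0.1665  0.0443]
 [ 0.5863 -0.1187  0.0443]]
[ 0.62395113 -0.14748912  0.07325   ] -0.1189459773915635 0.10017655820735259
0.047566566277070635 -0.10759896935359008
0.048188817636766586 -0.1236167205501721
t 15.15 dx 11.9 dy 0.7 dz 190.8 spin -0.037
```

Call:
servo_tool(increments=[{"dx":11.9,"dy":0.7,"dz":60,"spin":-0.037,"grip":85},{"dx":11.9,"dy":0.7,"dz":120,"spin":-0.037,"grip":85},{"dx":11.9,"dy":0.7,"dz":170,"spin":-0.037,"grip":85},{"dx":11.9,"dy":0.7,"dz":191,"spin":-0.037,"grip":85},{"dx":11.9,"dy":0.7,"dz":191,"spin":-0.037,"grip":85},{"dx":11.9,"dy":0.7,"dz":191,"spin":-0.037,"grip":85},{"dx":11.9,"dy":0.7,"dz":191,"spin":-0.037,"grip":45},{"dx":11.9,"dy":0.7,"dz":191,"spin":-0.037,"grip":45},{"dx":11.9,"dy":0.7,"dz":191,"spin":-0.037,"grip":45},{"dx":11.9,"dy":0.7,"dz":191,"spin":-0.037,"grip":45},{"dx":11.9,"dy":0.7,"dz":191,"spin":-0.037,"grip":45},{"dx":11.9,"dy":0.7,"dz":191,"spin":-0.037,"grip":45}])

```text
time_s: 16.65
position: [0.6281, -0.1494, 0.0581]
orientation: [3.141, -0.002, -0.12]
wrist_force: [-2.8, 2.0, 9.6]
finger_gap: 0.636
finger_force: 63.8
```

Call:
servo_tool(increments=[{"dx":0,"dy":0,"dz":-10,"spin":0,"grip":45},{"dx":0,"dy":0,"dz":-40,"spin":0,"grip":45},{"dx":0,"dy":0,"dz":-80,"spin":0,"grip":45},{"dx":0,"dy":0,"dz":-110,"spin":0,"grip":45},{"dx":0,"dy":0,"dz":-110,"spin":0,"grip":45}])

```text
time_s: 17.27
position: [0.6284, -0.1496, 0.1693]
orientation: [3.141, -0.005, -0.12]
wrist_force: [-0.1, -0.6, -3.0]
finger_gap: 0.636
finger_force: 63.7
```

```bash
python3 - <<'E'
from h import *
print(ctrl.sense()['wrist_force']);go(.415,-.19,.06,0)
E
```

```text
[-0.11332132 -0.57228184 -3.00096468]
t 17.27 dx -207.5 dy 65.6 dz 108.4 spin -0.120
```

Call:
servo_tool(increments=[{"dx":-50,"dy":15,"dz":0,"spin":-0.12,"grip":45},{"dx":-100,"dy":30,"dz":0,"spin":-0.12,"grip":45},{"dx":-150,"dy":45,"dz":30,"spin":-0.12,"grip":45},{"dx":-207,"dy":65,"dz":60,"spin":-0.12,"grip":45},{"dx":-207,"dy":65,"dz":100,"spin":-0.12,"grip":45},{"dx":-207,"dy":65,"dz":125,"spin":-0.12,"grip":45},{"dx":-206,"dy":65,"dz":135,"spin":-0.12,"grip":45},{"dx":-206,"dy":65,"dz":139,"spin":-0.12,"grip":45},{"dx":-206,"dy":65,"dz":139,"spin":-0.12,"grip":45}])

```text
time_s: 18.4
position: [0.4155, -0.1892, 0.0277]
orientation: [3.141, -0.0, 0.0]
wrist_force: [0.2, -0.2, -0.8]
finger_gap: 0.637
finger_force: 63.7
```

Call:
servo_tool(increments=[{"dx":1,"dy":0,"dz":4,"spin":0,"grip":45},{"dx":3,"dy":0,"dz":8,"spin":0,"grip":45},{"dx":4,"dy":0,"dz":12,"spin":0,"grip":45},{"dx":5,"dy":0,"dz":15,"spin":0,"grip":45},{"dx":5,"dy":0,"dz":15,"spin":0,"grip":45}])

```text
time_s: 19.02
position: [0.4234, -0.1901, 0.0147]
orientation: [3.139, -0.008, -0.0]
wrist_force: [11.3, 3.9, 15.0]
finger_gap: 0.639
finger_force: 66.8
```

Call:
servo_tool(increments=[{"dx":0,"dy":0,"dz":3,"spin":0,"grip":45},{"dx":1,"dy":0,"dz":6,"spin":0,"grip":45},{"dx":2,"dy":0,"dz":9,"spin":0,"grip":45},{"dx":2,"dy":0,"dz":9,"spin":0,"grip":45}])

```text
time_s: 19.52
position: [0.4251, -0.1903, 0.0055]
orientation: [3.138, -0.007, -0.0]
wrist_force: [10.3, -0.2, 13.5]
finger_gap: 0.641
finger_force: 67.4
```

Call:
servo_tool(increments=[{"dx":0,"dy":0,"dz":3,"spin":0,"grip":45},{"dx":0,"dy":0,"dz":5,"spin":0,"grip":45},{"dx":0,"dy":0,"dz":5,"spin":0,"grip":45}])

```text
time_s: 19.9
position: [0.4248, -0.1903, 0.0003]
orientation: [3.138, -0.006, 0.0]
wrist_force: [8.0, -1.0, 11.1]
finger_gap: 0.64
finger_force: 67.6
```

Call:
servo_tool(increments=[{"dx":0,"dy":0,"dz":2,"spin":0,"grip":45},{"dx":0,"dy":0,"dz":4,"spin":0,"grip":45},{"dx":0,"dy":0,"dz":4,"spin":0,"grip":45}])

```text
time_s: 20.27
position: [0.4248, -0.1902, -0.0036]
orientation: [3.139, -0.006, -0.0]
wrist_force: [8.1, -1.0, 11.7]
finger_gap: 0.638
finger_force: 69.5
```

Call:
servo_tool(increments=[{"dx":0,"dy":0,"dz":1.5,"spin":0,"grip":45},{"dx":0,"dy":0,"dz":3,"spin":0,"grip":45},{"dx":0,"dy":0,"dz":3,"spin":0,"grip":45}])

```text
time_s: 20.65
position: [0.4249, -0.1903, -0.004]
orientation: [3.139, -0.006, -0.0]
wrist_force: [-12.8, 8.4, 68.4]
finger_gap: 0.639
finger_force: 99.8
```

Call:
servo_tool(increments=[{"dx":0,"dy":0,"dz":-2.5,"spin":0,"grip":45},{"dx":0,"dy":0,"dz":-2.5,"spin":0,"grip":45},{"dx":0,"dy":0,"dz":-2.5,"spin":0,"grip":85},{"dx":0,"dy":0,"dz":-2.5,"spin":0,"grip":85},{"dx":0,"dy":0,"dz":-2.5,"spin":0,"grip":85},{"dx":0,"dy":0,"dz":-50,"spin":0,"grip":85},{"dx":-25,"dy":0,"dz":-110,"spin":0,"grip":85},{"dx":-43,"dy":0,"dz":-165,"spin":0,"grip":85},{"dx":-43,"dy":0,"dz":-165,"spin":0,"grip":85},{"dx":-43,"dy":0,"dz":-165,"spin":0,"grip":85}])

```text
time_s: 21.9
position: [0.379, -0.189, 0.1559]
orientation: [-3.141, 0.0, -0.0]
wrist_force: [0.6, -0.1, 0.9]
finger_gap: 0.994
finger_force: 0.0
```

```bash
python3 - <<'E'
from h import *
c=snap('wrist','w9');s=ctrl.sense();print(s['time_s'],s['position'],s['orientation'])
i=c['color'].astype(int); m=((i[:,:,2]>i[:,:,0]-2)&(i.sum(2)<420)).astype(np.uint8)*255; m[:,:200]=0;m[:,440:]=0;m[290:]=0
m=cv2.morphologyEx(m,cv2.MORPH_OPEN,np.ones((3,3)));m=cv2.morphologyEx(m,cv2.MORPH_CLOSE,np.ones((15,15)))
quad(c,m,(200,0,440,290),.012)
k=max(cv2.findContours(m,cv2.RETR_EXTERNAL,cv2.CHAIN_APPROX_SIMPLE)[0],key=cv2.contourArea);print(cv2.approxPolyDP(cv2.convexHull(k),4,True)[:,0].tolist())
E
```

```text
21.95 [ 0.37890603 -0.18888171  0.15533451] [-3.14063718e+00  1.55082572e-03 -1.79764365e-04]
centre 421.9 -190.7 size 99.4 48.0 yaw 0.000 px (288, 80, 74, 150)
[[361, 80], [357, 229], [291, 229], [288, 80]]
```

Call:
servo_tool(increments=[{"dx":43,"dy":1.8,"dz":60,"spin":0,"grip":85},{"dx":43,"dy":1.8,"dz":110,"spin":0,"grip":85},{"dx":43,"dy":1.8,"dz":145,"spin":0,"grip":85},{"dx":43,"dy":1.8,"dz":155.5,"spin":0,"grip":85},{"dx":43,"dy":1.8,"dz":155.5,"spin":0,"grip":85},{"dx":43,"dy":1.8,"dz":155.5,"spin":0,"grip":85}])

```text
time_s: 22.7
position: [0.4228, -0.1913, 0.002]
orientation: [3.141, -0.002, -0.0]
wrist_force: [-0.8, 0.9, -1.2]
finger_gap: 0.996
finger_force: 0.0
```

Slightly high, so I'll go down 1.5 mm more and close.

Call:
servo_tool(increments=[{"dx":-0.5,"dy":0,"dz":1.5,"spin":0,"grip":85},{"dx":-0.5,"dy":0,"dz":1.5,"spin":0,"grip":45},{"dx":-0.5,"dy":0,"dz":1.5,"spin":0,"grip":45},{"dx":-0.5,"dy":0,"dz":1.5,"spin":0,"grip":45},{"dx":-0.5,"dy":0,"dz":1.5,"spin":0,"grip":45},{"dx":-0.5,"dy":0,"dz":1.5,"spin":0,"grip":45},{"dx":-0.5,"dy":0,"dz":1.5,"spin":0,"grip":45}])

```text
time_s: 23.58
position: [0.4219, -0.1911, 0.0002]
orientation: [3.141, -0.0, -0.0]
wrist_force: [-4.2, 1.5, 12.4]
finger_gap: 0.634
finger_force: 61.5
```

Call:
servo_tool(increments=[{"dx":0,"dy":0,"dz":-10,"spin":0,"grip":45},{"dx":0,"dy":0,"dz":-50,"spin":0,"grip":45},{"dx":0,"dy":0,"dz":-100,"spin":0,"grip":45},{"dx":0,"dy":0,"dz":-150,"spin":0,"grip":45},{"dx":3,"dy":-50,"dz":-160,"spin":0,"grip":45},{"dx":6,"dy":-105,"dz":-160,"spin":0,"grip":45},{"dx":8,"dy":-160,"dz":-160,"spin":0,"grip":45},{"dx":10,"dy":-215,"dz":-160,"spin":0,"grip":45},{"dx":12,"dy":-270,"dz":-160,"spin":0,"grip":45},{"dx":14,"dy":-325,"dz":-160,"spin":0,"grip":45},{"dx":16,"dy":-380,"dz":-160,"spin":0,"grip":45},{"dx":18,"dy":-435,"dz":-160,"spin":0,"grip":45},{"dx":20,"dy":-490,"dz":-160,"spin":0,"grip":45},{"dx":22,"dy":-545,"dz":-160,"spin":0,"grip":45},{"dx":22,"dy":-576.5,"dz":-160,"spin":-0.004,"grip":45},{"dx":22,"dy":-576.5,"dz":-130,"spin":-0.004,"grip":45},{"dx":22,"dy":-576.5,"dz":-90,"spin":-0.004,"grip":45},{"dx":22,"dy":-576.5,"dz":-65,"spin":-0.004,"grip":45},{"dx":22,"dy":-576.5,"dz":-65,"spin":-0.004,"grip":45},{"dx":22,"dy":-576.5,"dz":-65,"spin":-0.004,"grip":45}])

```text
time_s: 26.08
position: [0.4443, 0.3859, 0.0658]
orientation: [-3.141, -0.001, 0.004]
wrist_force: [-0.6, -0.3, -1.4]
finger_gap: 0.635
finger_force: 64.4
```

Call:
servo_tool(increments=[{"dx":-0.3,"dy":0.4,"dz":8,"spin":0,"grip":45},{"dx":-0.3,"dy":0.4,"dz":13,"spin":0,"grip":45},{"dx":-0.3,"dy":0.4,"dz":16,"spin":0,"grip":45},{"dx":-0.3,"dy":0.4,"dz":16,"spin":0,"grip":45},{"dx":-0.3,"dy":0.4,"dz":16,"spin":0,"grip":45}])

```text
time_s: 26.7
position: [0.4435, 0.3852, 0.0484]
orientation: [-3.142, -0.0, 0.004]
wrist_force: [-0.2, -0.0, -1.9]
finger_gap: 0.631
finger_force: 64.5
```

Call:
servo_tool(increments=[{"dx":0,"dy":0,"dz":1,"spin":0,"grip":45},{"dx":0,"dy":0,"dz":2,"spin":0,"grip":45},{"dx":0,"dy":0,"dz":2,"spin":0,"grip":45}])

```text
time_s: 27.08
position: [0.4436, 0.3853, 0.0482]
orientation: [-3.141, -0.001, 0.004]
wrist_force: [-8.5, -6.2, 20.5]
finger_gap: 0.626
finger_force: 66.8
```

Call:
servo_tool(increments=[{"dx":0,"dy":0,"dz":-1.2,"spin":0,"grip":45},{"dx":0,"dy":0,"dz":-1.2,"spin":0,"grip":85},{"dx":0,"dy":0,"dz":-1.2,"spin":0,"grip":85},{"dx":0,"dy":0,"dz":-1.2,"spin":0,"grip":85},{"dx":0,"dy":0,"dz":-1.2,"spin":0,"grip":85},{"dx":0,"dy":0,"dz":-50,"spin":0,"grip":85},{"dx":-30,"dy":0,"dz":-100,"spin":0,"grip":85},{"dx":-60,"dy":0,"dz":-150,"spin":0,"grip":85},{"dx":-60,"dy":0,"dz":-150,"spin":0,"grip":85},{"dx":-60,"dy":0,"dz":-150,"spin":0,"grip":85}])

```text
time_s: 28.32
position: [0.3835, 0.3848, 0.196]
orientation: [3.141, 0.0, 0.004]
wrist_force: [-0.3, -0.3, -1.0]
finger_gap: 0.992
finger_force: 0.0
```

```bash
python3 - <<'E'
from h import *
c=snap('wrist','w10');s=ctrl.sense();print(s['time_s'],s['position'])
i=c['color'].astype(int); m=((i[:,:,2]>i[:,:,0]-2)&(i.sum(2)<420)).astype(np.uint8)*255
m=cv2.morphologyEx(m,cv2.MORPH_OPEN,np.ones((3,3)));m=cv2.morphologyEx(m,cv2.MORPH_CLOSE,np.ones((15,15)))
quad(c,m,(200,0,440,290),.060)
g=((abs(i-[97,90,73]).max(2)<0)).astype(np.uint8)
for r in(60,120,180):print(r,(i[r,250:290:2].sum(1)//3),(i[r,350:390:2].sum(1)//3))
print(i[0:50:2,320].sum(1)//3,i[190:240:2,320].sum(1)//3)
print(proj(c,[[.502,.4175,.048],[.502,.3535,.048],[.386,.3535,.048],[.386,.4175,.048]]).round(0).tolist())
go(.52,.09,.23,.9616)
E
```

```text
28.375 [0.38350421 0.38463681 0.19530174]
centre 443.7 384.8 size 98.9 47.9 yaw 0.004 px (284, 49, 77, 159)
60 [124 118 122 120 120 123 119 116 119 118 114 111  91  88 112 119 114  44
  46  43] [ 83  86  87  90  85  83 212 213 199 163 170 216 218 219 217 215 213 218
 219 220]
120 [123 119 120 118 117 119 119 119 122 123 122 117 116  87  89 111 117 113
  41  44] [ 40  43  43  43  38 116 117 114  85  88 117 219 222 221 224 223 219 220
 222 223]
180 [127 124 125 124 122 120 121 122 117 120 126 126 129 124  83  85 114 114
  91  42] [ 40  41  43  38  76 116 113  76  85  98 120 113 123 122 118 119 119 113
 117 122]
[187 187 186 187 190 188 188 189 187 191 190 188 190 190 188 190 157 102
 105 130 162 147 214 211 183] [ 39  38  33  38  35  41  41  40  40  84 110 106  83 109 121 124 117 110
 120 121 121 119 120 116 117]
[[271.0, 37.0], [371.0, 37.0], [366.0, 215.0], [276.0, 215.0]]
t 28.38 dx 135.4 dy 295.2 dz -34.5 spin -0.958
```

Call:
servo_tool(increments=[{"dx":0,"dy":0,"dz":-35,"spin":-0.1,"grip":60},{"dx":191.6,"dy":224.4,"dz":-35,"spin":-0.958,"grip":60},{"dx":191.6,"dy":224.4,"dz":-35,"spin":-0.958,"grip":60},{"dx":191.6,"dy":224.4,"dz":-35,"spin":-0.958,"grip":60},{"dx":191.6,"dy":224.4,"dz":-35,"spin":-0.958,"grip":60},{"dx":191.6,"dy":224.4,"dz":-35,"spin":-0.958,"grip":60},{"dx":191.6,"dy":224.4,"dz":-35,"spin":-0.958,"grip":60},{"dx":191.6,"dy":224.4,"dz":-35,"spin":-0.958,"grip":60},{"dx":191.6,"dy":224.4,"dz":-35,"spin":-0.958,"grip":60},{"dx":191.6,"dy":224.4,"dz":-35,"spin":-0.958,"grip":60},{"dx":191.6,"dy":224.4,"dz":-35,"spin":-0.958,"grip":60}])

```text
time_s: 29.75
position: [0.5757, 0.1618, 0.2316]
orientation: [3.141, -0.0, 0.962]
wrist_force: [0.2, 0.7, 0.1]
finger_gap: 0.7
finger_force: 0.0
```

```bash
python3 - <<'E'
from h import *
c=snap('wrist','w11');s=ctrl.sense();print(s['time_s'],s['position'],s['orientation'])
i=c['color'];h=cv2.cvtColor(i,cv2.COLOR_RGB2HSV);p=proj(c,[[.576,.161,.05]])[0].astype(int);print(p,h[p[1],p[0]],i[p[1],p[0]])
m=((((h[:,:,0]<14)|(h[:,:,0]>170))&(h[:,:,1]>70)&(h[:,:,2]<140)).astype(np.uint8))*255
m=cv2.morphologyEx(m,cv2.MORPH_OPEN,np.ones((3,3)))
quad(c,m,(200,0,440,290),.05)
k=max(cv2.findContours(m[:290],cv2.RETR_EXTERNAL,cv2.CHAIN_APPROX_SIMPLE)[0],key=cv2.contourArea);print(cv2.approxPolyDP(cv2.convexHull(k),3,True)[:,0].tolist())
x,y,w,hh=cv2.boundingRect(k)
print(h[y+5:y+hh:8,x+w//2].tolist())
E
```

```text
29.8 [0.57577718 0.16168295 0.23151369] [ 3.14144215e+00 -1.57606766e-04  9.62279699e-01]
[323 209] [  9 188  53] [53 26 14]
centre 574.8 163.4 size 65.4 21.5 yaw 0.892 px (305, 166, 32, 82)
[[334, 168], [331, 244], [308, 246], [305, 239], [310, 168]]
[[7, 141, 49], [11, 158, 55], [11, 167, 49], [11, 172, 52], [12, 154, 53], [11, 158, 55], [11, 170, 102], [12, 168, 105], [10, 168, 103], [10, 158, 105]]
```

```bash
python3 - <<'E'
from h import *
c=load('w11');i=c['color'];h=cv2.cvtColor(i,cv2.COLOR_RGB2HSV)
m=(((h[:,:,0]<16)|(h[:,:,0]>170))&(h[:,:,1]>70)&(h[:,:,2]<140))
L=[];R=[]
for r in range(164,252,4):
    x=np.flatnonzero(m[r,280:360])+280
    if len(x)>5:
        print(r,x.min(),x.max(),int(h[r,(x.min()+x.max())//2,2]),end=' | ')
        if 172<=r<=238:L.append((x.min()-.5,r));R.append((x.max()+.5,r))
for E in(L,R):
    P=onz(c,E,.05);v=cv2.fitLine(P[:,:2].astype(np.float32),cv2.DIST_HUBER,0,.001,.001).ravel();print(np.arctan(v[1]/v[0]),P[0].round(4),P[-1].round(4))
# slab outline: grey
s=((h[:,:,1]<40)).astype(np.uint8)
for r in(160,180,200,220,240,255):print(r,i[r,285:360:3].sum(1)//3)
print(i[130:280:3,320].sum(1)//3)
E
```

```text
168 310 334 42 | 172 310 336 47 | 176 309 336 49 | 180 309 336 51 | 184 309 336 50 | 188 309 335 49 | 192 308 335 48 | 196 308 335 47 | 200 308 334 52 | 204 307 334 52 | 208 307 334 51 | 212 307 333 52 | 216 307 333 99 | 220 307 333 103 | 224 306 332 103 | 228 306 332 101 | 232 306 332 101 | 236 306 331 105 | 240 305 331 104 | 244 306 331 105 | 0.8920984 [0.5839 0.1913 0.05  ] [0.5514 0.1511 0.05  ]
0.88957256 [0.601  0.1793 0.05  ] [0.5687 0.1391 0.05  ]
160 [102  98 102  79  91  91  86  94  89  89  88  91  89  88  88  87  90  83
  88  86  87  87  86 100 184]
180 [ 99 102 101  82  89  88  85  88  28  37  38  35  34  34  35  34  39  31
  86  86  86 171 116 202 199]
200 [100  98 100  87  86  89  90  85  36  34  34  34  34  31  38  33  29 180
 174 174 174 172 205 202 200]
220 [101  98  79  86  83  82  86 106  34  33  33  64  66  64  68  66  43 173
 175 175 177 203 213 220 215]
240 [219 214 170 189 190 185 187  58  66  68  66  67  69  64  68  51 180 174
 175 173 137 217 223 224 217]
255 [215 216 227 223 219 220 222 221 226 222 220 223 219 221 222 223 226 222
 224 226 220 223 223 222 228]
[104 103 103 103 105 102  82  92  90  92  90  91  31  25  36  32  31  34
  36  31  33  30  34  38  30  26  31  30  36  67  66  69  64  68  65  69
  69  68  67 104 174 222 215 223 221 224 225 226 224 223]
```

```bash
python3 - <<'E'
from h import *
go(.5745,.163,.023,.891)
E
```

```text
t 29.8 dx 0.3 dy -1.8 dz 208.5 spin 0.071
```

Call:
servo_tool(increments=[{"dx":0.3,"dy":-1.8,"dz":60,"spin":0.071,"grip":60},{"dx":0.3,"dy":-1.8,"dz":120,"spin":0.071,"grip":60},{"dx":0.3,"dy":-1.8,"dz":170,"spin":0.071,"grip":60},{"dx":0.3,"dy":-1.8,"dz":200,"spin":0.071,"grip":60},{"dx":0.3,"dy":-1.8,"dz":207,"spin":0.071,"grip":60},{"dx":0.3,"dy":-1.8,"dz":207,"spin":0.071,"grip":60},{"dx":0.3,"dy":-1.8,"dz":207,"spin":0.071,"grip":10},{"dx":0.3,"dy":-1.8,"dz":207,"spin":0.071,"grip":10},{"dx":0.3,"dy":-1.8,"dz":207,"spin":0.071,"grip":10},{"dx":0.3,"dy":-1.8,"dz":207,"spin":0.071,"grip":10},{"dx":0.3,"dy":-1.8,"dz":207,"spin":0.071,"grip":10},{"dx":0.3,"dy":-1.8,"dz":207,"spin":0.071,"grip":10},{"dx":0.3,"dy":-1.8,"dz":207,"spin":0.071,"grip":10}])

```text
time_s: 31.42
position: [0.5751, 0.1627, 0.0256]
orientation: [3.141, -0.001, 0.891]
wrist_force: [-2.3, 0.0, 6.1]
finger_gap: 0.242
finger_force: 59.3
```

Call:
servo_tool(increments=[{"dx":0,"dy":0,"dz":-10,"spin":0,"grip":10},{"dx":0,"dy":0,"dz":-50,"spin":0,"grip":10},{"dx":0,"dy":0,"dz":-100,"spin":0,"grip":10},{"dx":0,"dy":0,"dz":-140,"spin":0,"grip":10},{"dx":0,"dy":0,"dz":-140,"spin":0,"grip":10},{"dx":0,"dy":0,"dz":-140,"spin":0,"grip":10}])

```text
time_s: 32.17
position: [0.5739, 0.1623, 0.1627]
orientation: [-3.14, 0.002, 0.891]
wrist_force: [-0.4, 0.6, -6.7]
finger_gap: 0.244
finger_force: 60.3
```

```bash
python3 - <<'E'
from h import *
go(.4437,.385,.125,.004);s=ctrl.sense();print(s['wrist_force'],s['ft_torque'],s['joint_pos'])
E
```

```text
t 32.17 dx 91.4 dy -241.2 dz 37.9 spin 0.887
[-0.39184052  0.59200602 -6.69478186] [0.03212472 0.03888233 0.03490582] [ 2.14262902e-01  4.64600757e-01  1.45891950e+00 -1.76940491e-05
  1.22066971e+00  8.94303421e-01]
```

Call:
servo_tool(increments=[{"dx":20,"dy":-50,"dz":0,"spin":0.16,"grip":10},{"dx":38,"dy":-100,"dz":0,"spin":0.32,"grip":10},{"dx":57,"dy":-150,"dz":0,"spin":0.48,"grip":10},{"dx":76,"dy":-200,"dz":0,"spin":0.64,"grip":10},{"dx":91.4,"dy":-241,"dz":0,"spin":0.8,"grip":10},{"dx":91.4,"dy":-241,"dz":10,"spin":0.887,"grip":10},{"dx":91.4,"dy":-241,"dz":30,"spin":0.887,"grip":10},{"dx":91.4,"dy":-241,"dz":50,"spin":0.887,"grip":10},{"dx":91.4,"dy":-241,"dz":60,"spin":0.887,"grip":10},{"dx":91.4,"dy":-241,"dz":60,"spin":0.887,"grip":10},{"dx":91.4,"dy":-241,"dz":60,"spin":0.887,"grip":10}])

```text
time_s: 33.55
position: [0.4449, 0.3852, 0.1048]
orientation: [-3.141, -0.0, 0.004]
wrist_force: [-0.0, -0.3, -5.2]
finger_gap: 0.24
finger_force: 61.0
```

Call:
servo_tool(increments=[{"dx":-1,"dy":0,"dz":8,"spin":0,"grip":10},{"dx":-1,"dy":0,"dz":14,"spin":0,"grip":10},{"dx":-1,"dy":0,"dz":17,"spin":0,"grip":10},{"dx":-1,"dy":0,"dz":17,"spin":0,"grip":10},{"dx":-1,"dy":0,"dz":17,"spin":0,"grip":10}])

```text
time_s: 34.17
position: [0.4438, 0.3852, 0.0876]
orientation: [-3.141, -0.0, 0.004]
wrist_force: [0.1, 0.3, -6.3]
finger_gap: 0.242
finger_force: 61.2
```

Call:
servo_tool(increments=[{"dx":0,"dy":0,"dz":1,"spin":0,"grip":10},{"dx":0,"dy":0,"dz":2,"spin":0,"grip":10},{"dx":0,"dy":0,"dz":2,"spin":0,"grip":10}])

```text
time_s: 34.55
position: [0.4438, 0.3852, 0.0857]
orientation: [-3.141, -0.0, 0.004]
wrist_force: [-1.4, -1.3, -1.7]
finger_gap: 0.244
finger_force: 61.5
```

Call:
servo_tool(increments=[{"dx":0,"dy":0,"dz":0.7,"spin":0,"grip":10},{"dx":0,"dy":0,"dz":0.7,"spin":0,"grip":10}])

```text
time_s: 34.8
position: [0.4438, 0.3853, 0.0856]
orientation: [-3.141, -0.001, 0.004]
wrist_force: [-4.5, -1.8, 5.5]
finger_gap: 0.245
finger_force: 62.7
```

Call:
servo_tool(increments=[{"dx":0,"dy":0,"dz":0,"spin":0,"grip":50},{"dx":0,"dy":0,"dz":0,"spin":0,"grip":50},{"dx":0,"dy":0,"dz":0,"spin":0,"grip":50},{"dx":0,"dy":0,"dz":-20,"spin":0,"grip":60},{"dx":0,"dy":0,"dz":-60,"spin":0,"grip":60},{"dx":-30,"dy":0,"dz":-110,"spin":0,"grip":60},{"dx":-60,"dy":0,"dz":-140,"spin":0,"grip":60},{"dx":-60,"dy":0,"dz":-140,"spin":0,"grip":60},{"dx":-60,"dy":0,"dz":-140,"spin":0,"grip":60}])

```text
time_s: 35.92
position: [0.3839, 0.3848, 0.224]
orientation: [3.141, 0.0, 0.004]
wrist_force: [-0.3, -0.1, 0.1]
finger_gap: 0.701
finger_force: 0.0
```

```bash
python3 - <<'E'
from h import *
c=snap('wrist','w12');s=ctrl.sense();print(s['time_s'],s['position'])
i=c['color'];h=cv2.cvtColor(i,cv2.COLOR_RGB2HSV)
m=((((h[:,:,0]<16)|(h[:,:,0]>170))&(h[:,:,1]>70)&(h[:,:,2]<140)).astype(np.uint8))*255
m=cv2.morphologyEx(m,cv2.MORPH_OPEN,np.ones((3,3)))
quad(c,m,(200,0,440,280),.110)
ii=i.astype(int);p=((ii[:,:,2]>ii[:,:,0]+6)&(ii.sum(2)<420)).astype(np.uint8)*255
p=cv2.morphologyEx(p,cv2.MORPH_OPEN,np.ones((3,3)));p=cv2.morphologyEx(p,cv2.MORPH_CLOSE,np.ones((35,35)))
quad(c,p,(200,0,440,290),.060)
E
```

```text
35.975 [0.38399239 0.38463757 0.22353995]
centre 442.5 384.9 size 62.7 21.6 yaw 0.005 px (303, 80, 38, 109)
centre 491.5 385.2 size 47.1 3.8 yaw -1.567 px (287, 56, 70, 7)
```

```bash
python3 -c "
from workcell import ctrl
print(ctrl.sign_off())"
```

```text
the job is handed in; nothing more can be done
None
```

The stack is complete and handed in at about 36 s: separator, second tile face up, and weight on the bottom tile. By my wrist-camera checks each piece lies within about 2 mm of the bottom tile's centre and nearly square to it; sign-off returned no verdict, and I took no last picture of the bystanders.

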